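# Hold the UV probe in the lamp's measuring slot

## Task

Daily lamp check: first turn the lamp unit's dial until its pointer stands at the dark steel tab of the ring clamped on its scale, with the UV probe still in its stand. Then lift the probe out of the stand and push its blade down through the slot in the lamp unit's top, the round sensor window facing the finned lamp barrel, until its shoulder is fully home on the slot's collar. A sprung light trap inside pushes the probe back out, so finish while still gripping the probe and holding it down; do not disturb the small things lying around.

Things in the scene. Friction and masses are not known exactly. Their poses are not given: they have to be found in the camera images.
- lamp_unit: bench UV lamp unit, fixed: case 150 x 160 mm, top plate at 85 mm; origin at the centre of its underside, z up. A finned lamp barrel (72 mm wide, 60 mm long) sticks out of its -y side. At yaw 0 the slot is at the rear left of the top plate, the dial at the front right. The mask aligner, up to 0.52 m tall, fills the left half of the table from x = 0.33 m on: swing the arm past it pulled in.
- slot_mouth (a point): centre of the measuring slot, in the plane of the top face of its aluminium collar (60 x 38 mm, 12 mm above the case's top plate, so 97 mm above the worktop); same axes as the lamp unit. The slot runs straight down and is 34 mm long (along x) and 12 mm wide (along y); the topmost 8 mm flare out by 3 mm on every side. The lamp barrel lies to its -y side. It holds a sprung light trap, see joint light_trap.
- light_trap (a joint): black sprung slide that blocks the slot 30 mm below the collar's top face: 0 at rest, grows as it is pushed down (m), 0.030 when the probe's shoulder sits on the collar, stop at 0.034. Its spring pushes up with 3 N at rest and 6 N at 0.030, more than the probe weighs.
- power_dial (a joint): angle of the lamp unit's black pointer knob (rad), 0 to 4.71, grows clockwise seen from above; stays where it is left, friction about 0.04 N m. The knob is a raised bar 38 mm long, 13 mm wide and 25 mm tall (its top 32 mm above the case's top plate) on a disc of 41 mm; a white line on the bar marks the pointing end.
- dial_grip (a point): point on the knob's vertical axis, 12 mm below the top of the bar and 20 mm above the case's top plate. Its x axis runs along the bar towards the pointing end and turns with the knob; grip across y.
- dial_pointer (a point): point 27 mm from the knob's axis where the knob is pointing, just above the scale
- set_mark (a point): the dark steel tab of the clamp ring round the knob, 5 mm wide, 13 mm long, fixed, reaching 5 mm above the scale: this point is 27 mm from the knob's axis, at the same height as dial_pointer; the dial is on the mark when the two points coincide. At the start the knob must turn clockwise by 0.7 to 1.5 rad to get there.
- probe_stand: aluminium stand, fixed, 86 x 60 mm and 85 mm high, with an oblong hole 38 x 16 mm in its top plate from which the probe hangs by its shoulder; origin at the centre of its underside, z up
- stand_top (a point): centre of the hole in the stand, at the height of the stand's top face (85 mm above the worktop); same axes as the stand
- probe_handle (a point): centre of the handle of the UV probe, 0.13 kg, hanging upright in the stand at the start. From the bottom up: steel blade 32 x 10 mm, 60 mm long; shoulder 50 x 26 mm, 8 mm thick; black handle 30 x 24 mm, 66 mm tall. z points up out of the handle, x is the blade's wide direction (32 mm), the sensor window is on the -y side. The point is 41 mm above the shoulder's underside, 101 mm above the blade's tip and 33 mm below the handle's top.
- probe_shoulder (a point): centre of the underside of the probe's shoulder, which has to come down on the slot's collar; same axes as probe_handle
- probe_window (a point): round white sensor window, 13 mm wide, on the -y face of the probe's blade, 18 mm above the blade's tip; a steel button on the handle's side and a steel dot on its top, off centre, are on the same side. At the start this side faces right and towards the robot.
- swab_pot: clear pot with swabs, 34 mm wide, 92 mm tall, bystander; origin at its underside
- timer: small timer 46 x 52 x 19 mm, bystander; origin at its underside
- drop_bottle: brown dropper bottle 32 mm wide, 76 mm tall, bystander; origin at its underside
- wafer_tweezers: tweezers 119 mm long lying flat, bystander; origin at the middle of the underside
- marker_black: marker pen 136 mm long lying flat, bystander; origin at the middle of the underside
- lens_tissue: flat white packet of lens tissue 62 x 90 x 16 mm, bystander; origin at its underside
- blower_bulb: black rubber blower 116 mm long lying on its side, bystander; origin at its underside
Mind the look-alikes: they are no part of the job. Leave any green look-alike of the part that bears probe_handle alone.

How it is judged:
On the way, in this order (a step that is already met when the one before it is completed fails the run):
1. the dial's pointer stands at the tab (within 4 mm at the scale, about 8 degrees), the probe still in its stand (distance between dial_pointer and set_mark below 0.004 m and distance between probe_shoulder and stand_top below 0.012 m), for 0.3 s.
2. the probe has been lifted out of its stand (z of probe_window in the frame of stand_top above 0.01 m), for 0.1 s.
At the end, for the whole second after the job is handed in: Pointer within 4.5 mm of the tab; probe upright in the slot, shoulder within 3 mm of the collar and 4 mm of centre, window on the barrel's side, light trap down over 26 mm; the fingers grip its handle (over 1.5 N, grasp point within 45 mm of its centre) (distance between dial_pointer and set_mark below 0.0045 m and z of probe_shoulder in the frame of slot_mouth below 0.003 m and horizontal distance between probe_shoulder and slot_mouth below 0.004 m and angle between probe_shoulder's own z axis and vertical below 0.08 rad and y of probe_window in the frame of slot_mouth below -0.002 m and value of joint light_trap above 0.026 m and contact force between the fingers and uv_probe above 1.5 N and distance between the grasp point and probe_handle below 0.045 m); the arm keeps its last pose, push and grip.
It fails at once if one of the small things lying around is shoved more than 3 cm (distance of any of swab_pot, timer, drop_bottle, wafer_tweezers, marker_black, lens_tissue, blower_bulb from where it was at the start of the episode above 0.03 m).
It also fails if it takes over 64 s, if anything falls off the work surface, if the arm or the gripper's body presses on something with over 40 N, if the wrist force passes 120 N, or if a joint passes its speed limit or range.

## Robot

A 6-joint arm with a two-finger parallel gripper is mounted at the origin on a cart in front of the work surface, level with it; the furniture and walls round the work are solid. World frame = base frame: x ahead of the robot, y to its left, z up, the work surface at z = 0. Lengths are in m, angles in rad, forces in N, time in s.
With the tool pointing down it reaches from about 0.25 to 0.725 m from the base axis. Payload 4 kg.
Tool frame: the origin (TCP) lies midway between the tips of the shut fingers; the grasp point (between the pads) lies 19 mm behind it; y points along the fingers, z is the direction in which the jaws open and shut, and the axes are right-handed (so a half turn about y gives the same grasp; the last joint's range is limited). The gripper opens to 85 mm and grips with 20 to 120 N. Pads are 22 mm wide; open, the fingers measure 114 mm over their backs; the gripper's body (76 mm by 85 mm) begins 54 mm behind the grasp point. The pads swing forward as they close: fully open they stand 13 mm farther back than shut.
Start: joints at [1.337, 0.241, 0.005, 1.335, 0, 1.571], TCP at [0.116, 0.486, 0.231] pointing down, gripper open.
Joint ranges: [-2.72, 2.72], [-1.05, 1.87], [-1.09, 1.28], [-1.99, 2.15], [-1.42, 1.44], [-3.14, 3.14]. Speed limits (rad/s): [2.79, 2.79, 3.14, 3.14, 3.14, 3.14].

## Interface

Orientations are given as a unit quaternion [x, y, z, w].
In Python, from workcell import bot gives the robot as it stands. The module is installed in compiled form; this text tells all that it offers.
- The arm moves only by the shell command python3 -m handwheel 'ROWS' [OPENING]. ROWS is JSON, a list of rows, each a list of 6 numbers: the shift along the tool's x, y, z in units of 25 mm (1.0 is 25 mm), then the turn, a rotation vector about the tool's x, y, z in units of 10 degrees (1.0 is 10 degrees). A call has exactly 5 rows; each row is the pose to reach, as a shift and turn from the pose commanded when the call began, along the tool's axes at that moment; what a row does not reach only later rows make up. A row lasts 1/8 s, in which the tool goes at most 62.5 mm and 10.7 degrees, less where a joint would pass 70% of its speed; a pose out of reach is approached as far as the arm can. A call with a gripper value outside its range is refused whole. OPENING is the gripper command: -1 is shut, 1 is fully open, values between are in proportion, set as the call begins (- or left out, the last holds). The fingers move at their own pace and stop on an object; the grip force is fixed at half the most. Time passes only in rows, so rows that repeat a pose let the fingers close, or fill a call up. It gives the time, the measured TCP pose, the force and the opening at its end, in the units of the state.
- bot.get_obs(): the state, without advancing time (a new reading comes with each control period).
- bot.camera(name): name is "side" or "top"; returns a dict with "color" (400x640x3 uint8, red, green, blue), "fx", "fy", "cx", "cy" (pixels), "rvec" (rotation vector, rad) and "tvec" (3), from world to camera coordinates, as OpenCV has them. Camera axes: x right, y down, z forward; pixel columns grow to the right and rows downward; lengths in m; the calibration is good to about 2 mm. A picture is of the moment at which its call begins. There is no depth.
- bot.job_done(): hands the job in, once; it reports no verdict.
The state is a dict: "clock": time; "joint_pos": joint angles; "joint_vel": joint speeds; "tau": joint torques, N m; "eef_pos": TCP position; "tool_rot": TCP orientation; "ft_force": force on the tool from outside, world axes, zero at the start; "ft_torque": the same for the moment, N m; "grip_width": finger opening in m.
Only numpy, scipy, OpenCV 4.12 (cv2) and the standard library are available. Lean on these libraries where they do the work, as an engineer would, in place of code of your own. Each camera call takes 0.05 s, during which the arm holds its last target.

## Working session

There is one attempt and no reset: what is moved stays moved. The work goes in short steps, Python scripts to look and compute and a shell command to move; the robot and the scene stay as the last step left them, time stands still between calls to the robot, and variables do not carry over. Pictures are saved under pics/ and viewed, and the job is handed in when it is done.

```bash
mkdir -p pics; python3 - <<'E'
from workcell import bot
import cv2
for n in("side","top"):
    c=bot.camera(n); cv2.imwrite(f"pics/{n}0.png",c["color"][:,:,::-1]); print(n,c["fx"],c["fy"],c["cx"],c["cy"],c["rvec"],c["tvec"])
print(bot.get_obs())
E
```

```text
side 394.54333145730556 394.54333145730556 313.69072967030024 205.94163101046024 [ 0.28848267 -2.45606304  1.68407654] [0.44377698 0.16376367 1.03984338]
top 390.2749893405509 390.2749893405509 318.08860280329395 200.52777404816575 [ 2.16116481 -2.10711156  0.21789178] [-0.09219314  0.48213562  1.09587588]
{'clock': 0.1, 'joint_pos': array([1.33699476e+00, 2.41328509e-01, 3.84152879e-03, 1.33518162e+00,
       1.60617206e-05, 1.57080060e+00]), 'joint_vel': array([-2.15132244e-05, -2.78393711e-03,  4.51914753e-03, -6.49304737e-04,
       -2.01865551e-03,  3.91785405e-05]), 'tau': array([-4.02192500e-04, -3.73138118e+01,  2.53009486e+01,  1.08646919e-02,
        6.96330221e-05,  1.84766868e-06]), 'eef_pos': array([0.11570262, 0.48584617, 0.23049988]), 'tool_rot': array([ 0.70293698, -0.08255751,  0.08239182, -0.70162344]), 'ft_force': array([-0.19915181,  0.41398228,  0.08382254]), 'ft_torque': array([ 0.01102704,  0.00447947, -0.02704395]), 'grip_width': 0.08552878153950408}
```

View pics/side0.png

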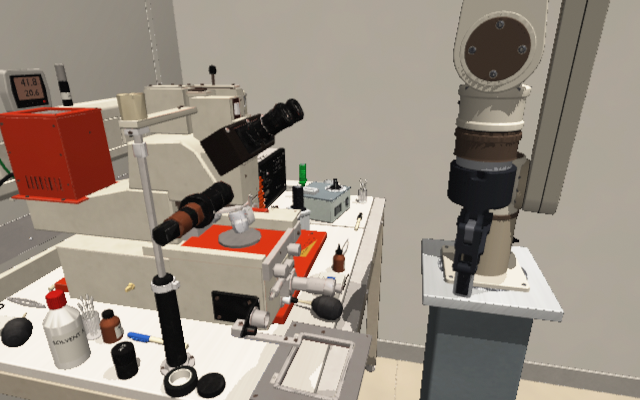

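View pics/top0.png

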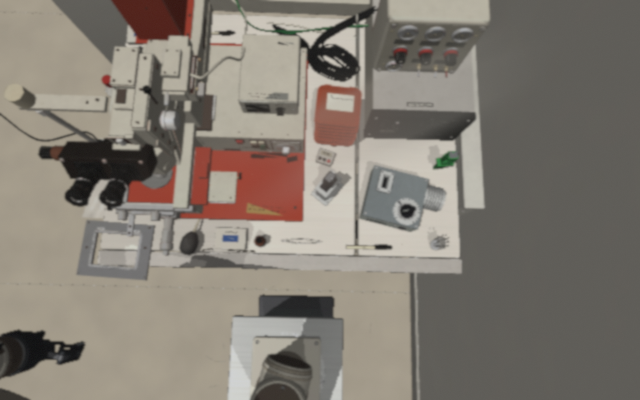

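```bash
python3 - <<'E'
import cv2
t=cv2.imread("pics/top0.png"); cv2.imwrite("pics/tc.png",cv2.resize(t[135:260,300:465],None,fx=4.8,fy=4.8,interpolation=cv2.INTER_CUBIC))
s=cv2.imread("pics/side0.png"); cv2.imwrite("pics/sc.png",cv2.resize(s[150:250,255:385],None,fx=6,fy=6,interpolation=cv2.INTER_CUBIC))
E
```

```text
(no output)
```

View pics/tc.png

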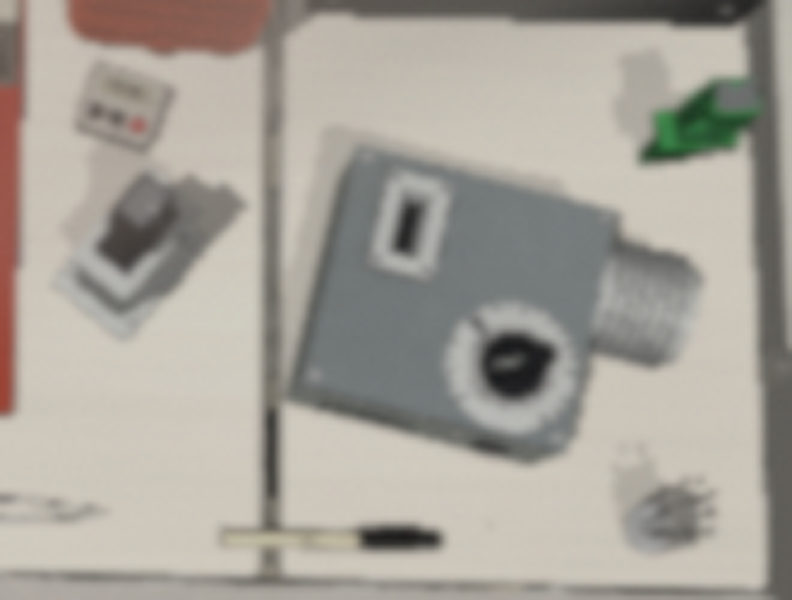

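View pics/sc.png

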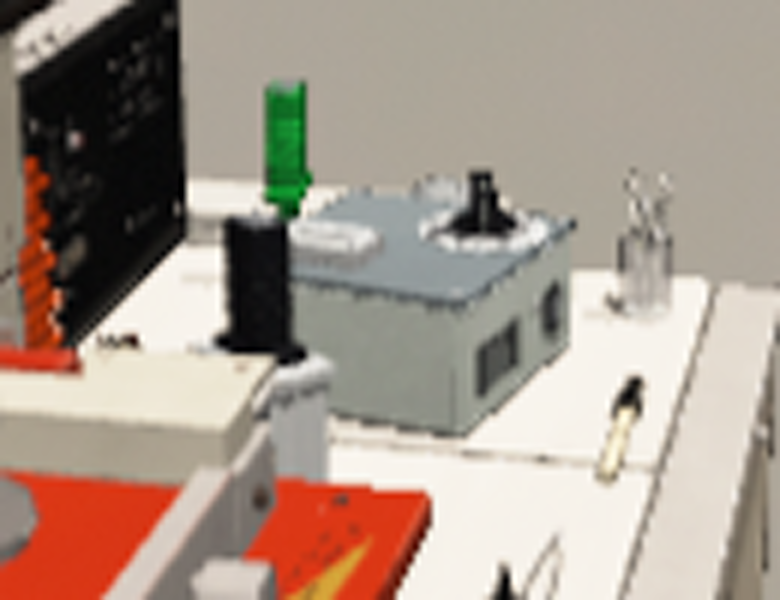

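```bash
cat > h.py <<'E'
import numpy as np, cv2
from workcell import bot
def cam(n):
    c=bot.camera(n); return c
def K(c): return np.array([[c["fx"],0,c["cx"]],[0,c["fy"],c["cy"]],[0,0,1]])
def ray(c,uv):
    R=cv2.Rodrigues(np.array(c["rvec"]))[0]; t=np.array(c["tvec"])
    d=R.T@np.linalg.inv(K(c))@np.array([uv[0],uv[1],1.]); return -R.T@t,d
def onz(c,uv,z):
    o,d=ray(c,uv); return o+d*(z-o[2])/d[2]
def proj(c,p):
    return cv2.projectPoints(np.array(p,float).reshape(-1,1,3),np.array(c["rvec"]),np.array(c["tvec"]),K(c),None)[0].reshape(-1,2)
def rect(c,xy,z,half,ppm,name):
    # rectified top-down patch of plane z: up=+x, right=-y
    x,y=xy
    W=np.array([[x+half,y+half,z],[x+half,y-half,z],[x-half,y-half,z],[x-half,y+half,z]])
    n=int(2*half*ppm)
    H=cv2.getPerspectiveTransform(proj(c,W).astype(np.float32),np.float32([[0,0],[n,0],[n,n],[0,n]]))
    im=cv2.warpPerspective(c["color"][:,:,::-1].copy(),H,(n,n),flags=cv2.INTER_CUBIC); cv2.imwrite(name,im); return im
E
python3 - <<'E'
from h import *
c=cam("top"); s=cam("side")
print("cams",ray(c,(0,0))[0],ray(s,(0,0))[0])
for n,uv,z in [("dial",(407.3,210.4),.1),("slot",(385,182),.097),("probe top",(331.5,177),.159+.0),("stand",(325,188),.093)]: print(n,onz(c,uv,z).round(4))
p=onz(c,(407.3,210.4),.087)
rect(c,p[:2],.087,.045,6500,"pics/dial0.png")
cv2.imwrite("pics/dial_s.png",cv2.resize(s["color"][165:205,315:360,::-1],None,fx=13,fy=13,interpolation=cv2.INTER_CUBIC))
E
```

```text
cams [ 0.2758774  -0.05972552  1.167143  ] [0.20311939 0.99018501 0.53226587]
dial [ 0.453  -0.3279  0.1   ]
slot [ 0.5331 -0.2668  0.097 ]
probe top [ 0.5278 -0.1121  0.159 ]
stand [ 0.5119 -0.0977  0.093 ]
```

View pics/dial0.png

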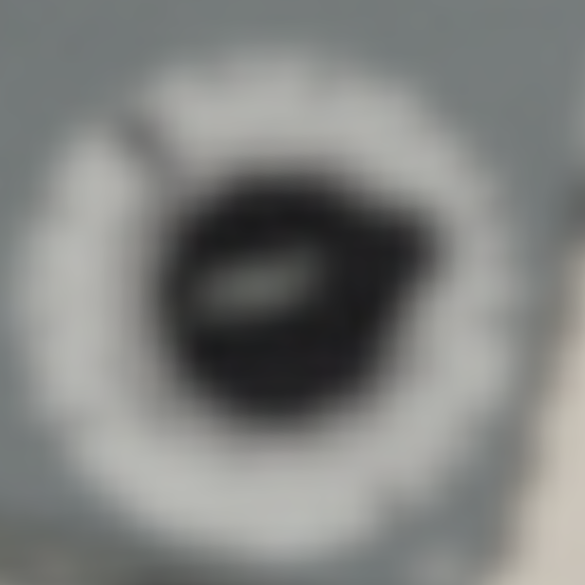

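View pics/dial_s.png

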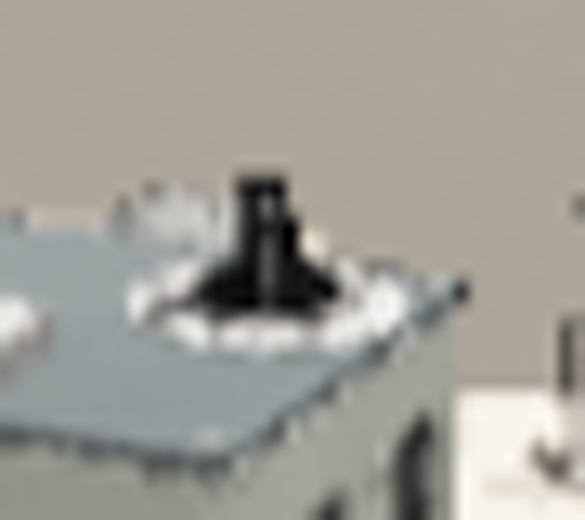

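```bash
python3 - <<'E'
from h import *
c=cam("top"); s=cam("side")
im=c["color"].astype(int); hsv=cv2.cvtColor(c["color"],cv2.COLOR_RGB2HSV)
up=8
def world_contour(box,fn,z,name):
    u0,v0,u1,v1=box
    big=cv2.resize(c["color"][v0:v1,u0:u1],None,fx=up,fy=up,interpolation=cv2.INTER_CUBIC)
    m=fn(big).astype(np.uint8)*255
    cs,_=cv2.findContours(m,cv2.RETR_EXTERNAL,cv2.CHAIN_APPROX_NONE); k=max(cs,key=cv2.contourArea)[:,0]
    v=big[:,:,::-1].copy(); cv2.drawContours(v,[k[:,None]],-1,(0,0,255),1); cv2.imwrite("pics/%s.png"%name,v)
    uv=(k+.5)/up-.5+[u0,v0]
    return np.array([onz(c,p,z)[:2] for p in uv])
g=lambda b:cv2.cvtColor(b,cv2.COLOR_RGB2GRAY)
w=world_contour((385,190,428,235),lambda b:(g(b)>150),.0865,"m_ring")
e=cv2.fitEllipse((cv2.convexHull((w*1e4).astype(np.float32))))
print("ring",np.array(e[0])/1e4,np.array(e[1])/1e4)
w=world_contour((372,165,400,197),lambda b:(g(b)>150),.097,"m_collar")
r=cv2.minAreaRect((w*1e4).astype(np.float32)); print("collar",np.array(r[0])/1e4,np.array(r[1])/1e4,r[2])
w=world_contour((355,155,440,240),lambda b:(b[:,:,0].astype(int)<b[:,:,2]-4),.085,"m_case")
r=cv2.minAreaRect((w*1e4).astype(np.float32)); print("case",np.array(r[0])/1e4,np.array(r[1])/1e4,r[2])
np.save("x.npy",0)
E
```

```text
ring [ 0.41871084 -0.32915706] [0.11242393 0.13472275]
collar [ 0.5357376  -0.26745684] [0.03751317 0.05925889] 77.40695190429688
case [ 0.49381445 -0.29828523] [0.15638773 0.14574797] 76.4203109741211
```

```bash
python3 - <<'E'
import cv2,numpy as np
a=[cv2.resize(cv2.imread(f"pics/{n}.png"),(260,260)) for n in("m_ring","m_collar","m_case")]
cv2.imwrite("pics/m.png",np.hstack(a))
E
```

```text
(no output)
```

View pics/m.png

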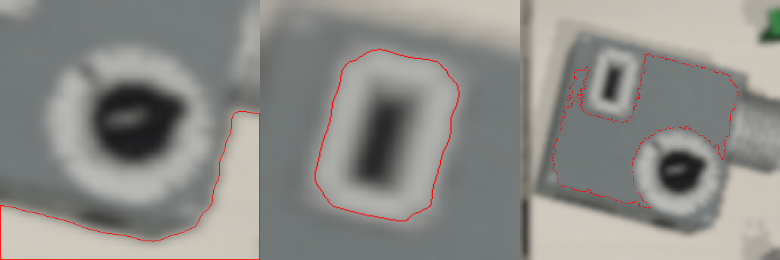

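```bash
python3 - <<'E'
from h import *
c=cam("top"); s=cam("side")
up=8
def contours(c,box,fn):
    u0,v0,u1,v1=box
    big=cv2.resize(c["color"][v0:v1,u0:u1],None,fx=up,fy=up,interpolation=cv2.INTER_CUBIC)
    cs,_=cv2.findContours(fn(big).astype(np.uint8)*255,cv2.RETR_EXTERNAL,cv2.CHAIN_APPROX_NONE)
    return [((k[:,0]+.5)/up-.5+[u0,v0]) for k in cs if cv2.contourArea(k)>200],big
g=lambda b:cv2.cvtColor(b,cv2.COLOR_RGB2GRAY)
ks,big=contours(c,(385,190,425,226),lambda b:g(b)>148)
for k in ks:
    w=np.array([onz(c,p,.086)[:2] for p in k]); print(len(w),w.mean(0),w.min(0),w.max(0))
    if abs(w.mean(0)-[.45,-.325]).max()<.02:
        e=cv2.fitEllipse(cv2.convexHull((w*1e4).astype(np.float32))); print("ring",np.array(e[0])/1e4,np.array(e[1])/1e4)
# slot dark
ks,_=contours(c,(375,170,396,194),lambda b:g(b)<100)
for k in ks:
    w=np.array([onz(c,p,.097)[:2] for p in k]); r=cv2.minAreaRect((w*1e4).astype(np.float32)); print("slot",np.array(r[0])/1e4,np.array(r[1])/1e4,r[2])
# tab: darkness along circles in the ring
import sys
p0=onz(c,(407.3,210.4),.087)
E
```

```text
316 [ 0.43500759 -0.37455436] [ 0.41358078 -0.38012569] [ 0.46155982 -0.36441247]
1041 [ 0.45411286 -0.32803573] [ 0.41477071 -0.36511542] [ 0.49150769 -0.28893632]
ring [ 0.45336694 -0.3274896 ] [0.07662095 0.07666071]
104 [ 0.51134439 -0.27420492] [ 0.5072578  -0.28284862] [ 0.51406786 -0.26746112]
slot [ 0.53352422 -0.26559785] [0.01195571 0.03108388] 77.1111831665039
```

```bash
python3 - <<'E'
from h import *
from scipy.ndimage import map_coordinates
c=cam("top")
G=cv2.cvtColor(c["color"],cv2.COLOR_RGB2GRAY).astype(float)
C=np.array([.4534,-.3275]); b=np.radians(np.arange(0,360,1))
for z in(.086,.09):
  for r in(.025,.028,.031,.034):
    P=np.c_[C[0]+r*np.cos(b),C[1]+r*np.sin(b),np.full(len(b),z)]
    uv=proj(c,P); v=map_coordinates(G,[uv[:,1],uv[:,0]],order=3)
    w=slice(10,80); d=np.clip(np.median(v)-12-v[w],0,None); print(z,r,"min at",np.degrees(b[w][v[w].argmin()]),v[w].min(),np.median(v),"centroid",(d*np.degrees(b[w])).sum()/d.sum())
# white line on bar top
hs=c["color"]; box=hs[200:222,397:418]; print(cv2.cvtColor(box,cv2.COLOR_RGB2GRAY))
E
```

```text
0.086 0.025 min at 38.0 125.09513892496773 157.05267235053148 centroid 38.403529180408526
0.086 0.028 min at 37.0 125.64460362898492 173.2957276856712 centroid 37.0462224422173
0.086 0.031 min at 37.0 118.62892786436106 176.30062794745612 centroid 36.82236937857333
0.086 0.034 min at 37.0 119.7389870336765 169.94269015359936 centroid 37.04189839669357
0.09 0.025 min at 41.0 125.04101606115032 158.54858225177145 centroid 41.605679840556874
0.09 0.028 min at 39.0 125.68454307009009 173.65943345264571 centroid 39.57146774982565
0.09 0.031 min at 39.0 118.57249551060818 175.85331569699827 centroid 39.009587139290964
0.09 0.034 min at 39.0 119.82076402499192 167.5437220330685 centroid 39.093224969504796
[[125 129 140 155 167 171 172 173 175 175 174 169 166 169 165 160 154 139
  128 122 122]
 [133 124 127 146 165 175 176 176 176 175 175 175 174 176 175 173 167 152
  137 127 123]
 [149 130 117 131 154 167 169 167 166 166 167 168 170 173 176 176 171 163
  153 140 129]
 [168 150 131 126 139 152 152 145 140 140 142 143 148 157 167 173 175 173
  167 154 137]
 [178 167 145 127 127 131 122 106  9
[... 866 characters left out ...]
4 120  82  47  32  29  31  31  30  30  32  33  43  72 110 141
  162 175 178]
 [174 162 148 129 101  69  47  35  33  32  33  33  36  43  59  92 125 149
  165 176 179]
 [174 167 154 138 120 100  76  55  43  39  39  44  56  68  88 117 145 164
  174 177 174]
 [171 172 163 151 140 129 112  91  75  68  68  74  91 108 124 143 162 174
  176 172 164]
 [175 179 175 167 159 153 142 128 117 113 112 116 128 143 153 163 172 177
  176 168 152]
 [175 182 182 179 175 171 164 155 151 151 152 152 157 163 169 174 176 176
  171 161 147]
 [162 176 182 184 183 182 177 172 170 172 173 172 174 175 176 174 174 173
  161 148 136]
 [144 161 175 182 184 184 184 182 180 181 181 182 181 181 176 166 160 160
  151 135 125]]
```

```bash
python3 - <<'E'
from h import *
from scipy.spatial.transform import Rotation as Ro
c=cam("top"); s=cam("side"); np.save("c.npy",c,allow_pickle=True)
cv2.imwrite("pics/st_t.png",cv2.resize(c["color"][160:215,305:360,::-1],None,fx=10,fy=10,interpolation=cv2.INTER_CUBIC))
cv2.imwrite("pics/st_s.png",cv2.resize(s["color"][175:235,280:325,::-1],None,fx=10,fy=10,interpolation=cv2.INTER_CUBIC))
o=bot.get_obs(); print(Ro.from_quat(o["tool_rot"]).as_matrix().round(3),o["clock"])
E
```

```text
[[ 0.973 -0.     0.232]
 [-0.232 -0.     0.973]
 [ 0.    -1.    -0.   ]] 0.55
```

View pics/st_t.png

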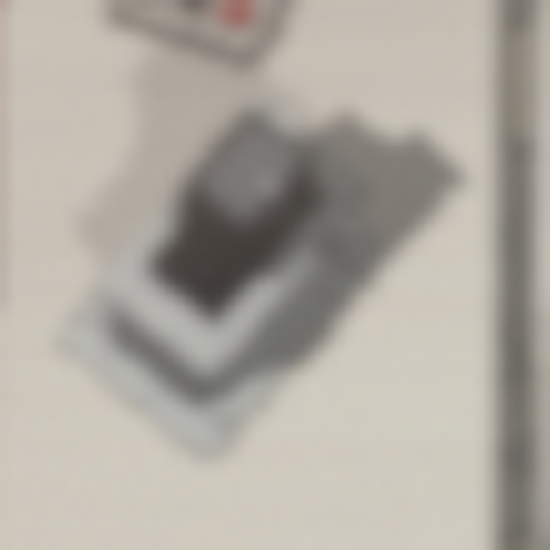

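View pics/st_s.png

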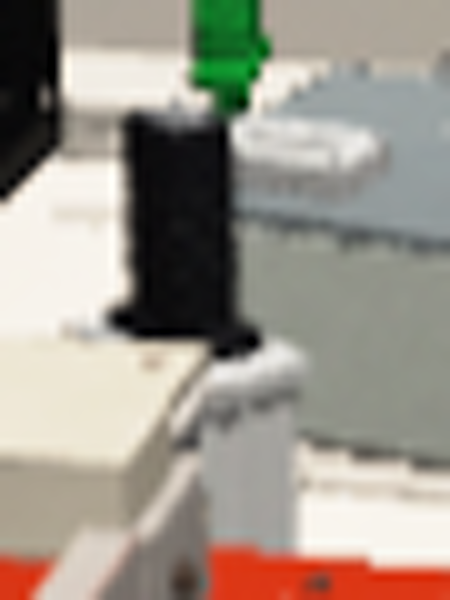

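```bash
python3 - <<'E'
from h import *
c=np.load("c.npy",allow_pickle=True).item()
f=lambda a,z:onz(c,(a[0]/10-.45+305,a[1]/10-.45+160),z)[:2]
def seg(n,a,b,z):
    p,q=f(a,z),f(b,z); d=q-p; print(n,p.round(4),q.round(4),"len",np.hypot(*d).round(4),"deg",np.degrees(np.arctan2(d[1],d[0])).round(1))
seg("plate L-near",(103,278),(213,352),.085)
seg("plate near-R",(213,352),(320,255),.085)
seg("base L-near",(62,343),(210,458),.004)
seg("shoulder L-near",(150,265),(210,316),.093)
seg("shoulder near-R",(210,316),(275,255),.093)
seg("top L-near",(185,185),(240,222),.159)
seg("top near-R",(240,222),(295,165),.159)
seg("top L-far",(185,185),(243,122),.159)
print("top centre",f((242,170),.159))
# timer reference
E
```

```text
plate L-near [ 0.5147 -0.0692] [ 0.4942 -0.1008] len 0.0377 deg -123.0
plate near-R [ 0.4942 -0.1008] [ 0.5231 -0.1307] len 0.0416 deg -45.9
base L-near [ 0.512  -0.0579] [ 0.4778 -0.1036] len 0.0571 deg -126.8
shoulder L-near [ 0.5171 -0.0822] [ 0.5029 -0.0995] len 0.0223 deg -129.5
shoulder near-R [ 0.5029 -0.0995] [ 0.521  -0.1175] len 0.0255 deg -44.8
top L-near [ 0.5243 -0.0897] [ 0.5146 -0.1045] len 0.0177 deg -123.1
top near-R [ 0.5146 -0.1045] [ 0.5306 -0.1188] len 0.0215 deg -41.9
top L-far [ 0.5243 -0.0897] [ 0.542  -0.1048] len 0.0233 deg -40.5
top centre [ 0.5288135  -0.10474779]
```

```bash
cat >> h.py <<'E'
from scipy.spatial.transform import Rotation as Ro
def plan(pts,start=None):
    """rows for world waypoints (x,y,z,theta deg of tool z), from start (x,y,z,theta)"""
    if start is None:
        o=bot.get_obs(); z=Ro.from_quat(o["tool_rot"]).as_matrix()[:,2]; p=o["eef_pos"]; th=np.degrees(np.arctan2(z[1],z[0]))
    else: p=np.array(start[:3]); th=start[3]
    print("from",np.round(p,4),round(th,2)); c_,s_=np.cos(np.radians(th)),np.sin(np.radians(th))
    for q in pts:
        d=np.array(q[:3])-p
        print([round(float(v),2) for v in (np.array([s_*d[0]-c_*d[1],-d[2],c_*d[0]+s_*d[1]])/.025)]+[0,round(-(q[3]-th)/10,2),0])
E
python3 - <<'E'
from h import *
c=np.load("c.npy",allow_pickle=True).item(); s=cam("side")
print(proj(s,[[.529,-.1065,.126],[.529,-.1065,.159],[.4534,-.3275,.117]]))
plan([(.14,.27,.30,60)])
plan([(.26,.13,.30,30),(.26,-.06,.3,0)],(.14,.27,.30,60))
E
```

```text
[[298.84155408 196.13878452]
 [298.53833384 185.92393597]
 [336.59179413 179.4696127 ]]
from [0.1158 0.4864 0.2313] 76.61
[2.95, -2.75, -8.2, 0, np.float64(1.66), 0]
from [0.14 0.27 0.3 ] 60
[6.96, -0.0, -2.45, 0, 3.0, 0]
[10.76, -0.0, -9.03, 0, 6.0, 0]
```

```bash
python3 -m handwheel '[[0.7,-0.7,-2,0,0.4,0],[1.4,-1.4,-4,0,0.8,0],[2.2,-2.1,-6.2,0,1.2,0],[2.9,-2.7,-8.2,0,1.7,0],[2.9,-2.7,-8.2,0,1.7,0]]' 0; python3 -c "
from h import *
plan([(.26,.13,.30,30),(.26,-.06,.3,10)])"
```

```text
clock: 1.23
eef_pos: [0.139, 0.2682, 0.3005]
tool_rot: [-0.681, 0.186, -0.187, 0.683]
ft_force: [0.6, 0.6, 0.3]
grip_width: 0.0428
from [0.139  0.2682 0.3005] 59.42
[6.98, 0.02, -2.3, 0, np.float64(2.94), 0]
[10.84, 0.02, -8.84, 0, np.float64(4.94), 0]
```

```bash
python3 -m handwheel '[[2.3,0,-0.8,0,1,0],[4.6,0,-1.6,0,2,0],[7,0,-2.3,0,2.9,0],[8.3,0,-4.5,0,3.6,0],[9.6,0,-6.7,0,4.3,0]]'; python3 -c "
from h import *
plan([(.28,-.12,.30,16),(.4534,-.3275,.26,16)])"
```

```text
clock: 1.85
eef_pos: [0.2619, 0.0056, 0.2987]
tool_rot: [-0.566, 0.423, -0.423, 0.567]
ft_force: [1.4, -0.8, -0.5]
grip_width: 0.0429
from [0.2619 0.0056 0.2987] 16.48
[5.02, -0.05, -0.73, 0, np.float64(0.05), 0]
[14.95, 1.55, 3.57, 0, np.float64(0.05), 0]
```

```bash
python3 -m handwheel '[[2,0,-0.3,0,0,0],[4,0,-0.6,0,0,0],[5.5,0.2,-0.5,0,0,0],[7.5,0.5,0.4,0,0,0],[9.5,0.8,1.2,0,0,0]]'; python3 -c "
from h import *
plan([(.4542,-.3277,.20,16)])"
```

```text
clock: 2.48
eef_pos: [0.3593, -0.2137, 0.2783]
tool_rot: [-0.567, 0.422, -0.423, 0.567]
ft_force: [0.0, -0.1, 1.0]
grip_width: 0.0428
from [ 0.3593 -0.2137  0.2783] 16.6
[5.45, 3.13, 2.33, 0, np.float64(0.06), 0]
```

```bash
python3 -m handwheel '[[1.5,0.8,0.6,0,0,0],[3,1.6,1.2,0,0,0],[4.2,2.4,1.8,0,0,0],[5.45,3.1,2.3,0,0,0],[5.45,3.1,2.3,0,0,0]]'; python3 - <<'E'
from h import *
c=cam("top"); s=cam("side"); o=bot.get_obs(); print(o["eef_pos"],proj(c,[o["eef_pos"]]),proj(s,[o["eef_pos"]]))
plan([(.4542,-.3277,.130,16)])
a=cv2.resize(c["color"][170:250,370:450,::-1],(400,400),interpolation=cv2.INTER_CUBIC)
b=cv2.resize(s["color"][130:210,295:375,::-1],(400,400),interpolation=cv2.INTER_CUBIC)
cv2.imwrite("pics/ab1.png",np.hstack([a,b]))
E
```

```text
clock: 3.1
eef_pos: [0.4525, -0.3267, 0.1978]
tool_rot: [0.567, -0.424, 0.421, -0.567]
ft_force: [-0.3, -0.4, -0.5]
grip_width: 0.0427
[ 0.45184082 -0.32573763  0.20022954] [[416.25992211 204.61065136]] [[337.09106828 156.64101406]]
from [ 0.4518 -0.3257  0.2002] 16.63
[0.1, 2.81, 0.07, 0, np.float64(0.06), 0]
```

View pics/ab1.png

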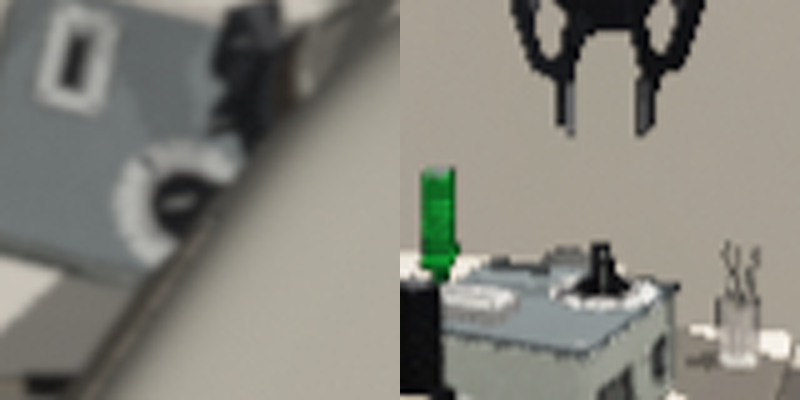

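```bash
python3 -m handwheel '[[0.05,1,0.05,0,0,0],[0.05,2,0.05,0,0,0],[0.05,2.8,0.05,0,0,0],[0.05,2.8,0.05,0,0,0],[0.05,2.8,0.05,0,0,0]]'; python3 - <<'E'
from h import *
s=cam("side")
plan([(.4538,-.3276,.0975,16)])
b=cv2.resize(s["color"][140:210,300:370,::-1],(560,560),interpolation=cv2.INTER_CUBIC)
cv2.imwrite("pics/ab2.png",b)
E
```

```text
clock: 3.82
eef_pos: [0.4539, -0.327, 0.1329]
tool_rot: [-0.567, 0.422, -0.423, 0.567]
ft_force: [0.0, 0.7, 0.8]
grip_width: 0.0425
from [ 0.4541 -0.3272  0.133 ] 16.63
[0.01, 1.42, -0.02, 0, np.float64(0.06), 0]
```

View pics/ab2.png

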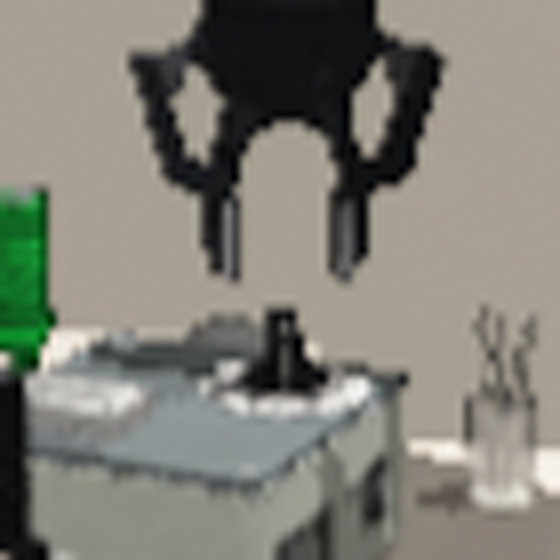

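```bash
python3 -m handwheel '[[0,0.7,0,0,0,0],[0,1.4,0,0,0,0],[0,1.4,0,0,0,0],[0,1.4,0,0,0,0],[0,1.4,0,0,0,0]]'; python3 -m handwheel '[[0,0,0,0,0,0],[0,0,0,0,0,0],[0,0,0,0,0,0],[0,0,0,0,0,0],[0,0,0,0,0,0]]' -1
```

```text
clock: 4.5
eef_pos: [0.4541, -0.3275, 0.0976]
tool_rot: [-0.567, 0.422, -0.423, 0.567]
ft_force: [-0.0, 0.4, -0.2]
grip_width: 0.0428
clock: 5.12
eef_pos: [0.4539, -0.3269, 0.097]
tool_rot: [-0.567, 0.422, -0.423, 0.567]
ft_force: [1.3, 1.4, 5.2]
grip_width: 0.0114
```

```bash
python3 - <<'E'
from h import *
s=cam("side");o=bot.get_obs(); print(o["eef_pos"],o["ft_force"],o["ft_torque"],o["grip_width"],o["joint_pos"])
plan([(.4538,-.3276,.0975,16)])
b=cv2.resize(s["color"][140:210,300:370,::-1],(560,560),interpolation=cv2.INTER_CUBIC)
cv2.imwrite("pics/ab3.png",b)
E
```

```text
[ 0.45387559 -0.32692602  0.09695549] [-0.82507     1.54072766  5.43928342] [ 0.43797344 -0.15570441 -0.05602565] 0.011641695563021318 [-6.24557430e-01  4.46876848e-01 -6.20026259e-02  1.06074112e+00
  6.22303894e-04  6.56180562e-01]
from [ 0.4539 -0.3269  0.097 ] 16.62
[0.02, -0.02, -0.01, 0, np.float64(0.06), 0]
```

View pics/ab3.png

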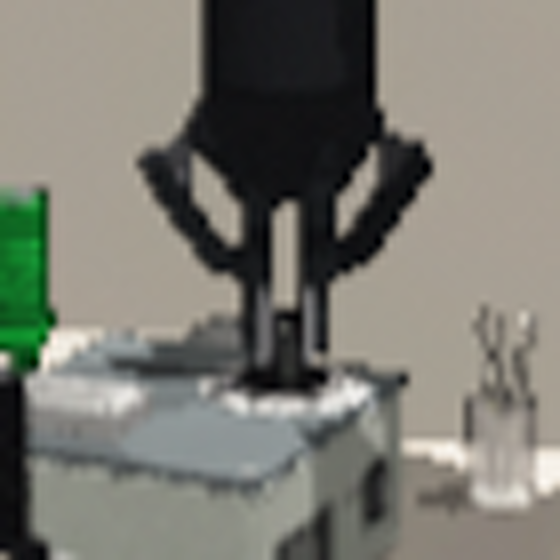

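```bash
python3 -m handwheel '[[0,0,0,0,0.9,0],[0,0,0,0,1.8,0],[0,0,0,0,2.7,0],[0,0,0,0,3.6,0],[0,0,0,0,4.5,0]]'; python3 -m handwheel '[[0,0,0,0,0.8,0],[0,0,0,0,1.6,0],[0,0,0,0,2.36,0],[0,0,0,0,2.36,0],[0,0,0,0,2.36,0]]';  python3 - <<'E'
from h import *
s=cam("side");c=cam("top");o=bot.get_obs(); print(o["eef_pos"],o["ft_force"],o["ft_torque"],o["grip_width"],o["joint_pos"])
plan([(.4538,-.3276,.0975,-52)])
a=cv2.resize(c["color"][175:245,370:440,::-1],(400,400),interpolation=cv2.INTER_CUBIC)
b=cv2.resize(s["color"][160:210,310:360,::-1],(400,400),interpolation=cv2.INTER_CUBIC)
cv2.imwrite("pics/ab4.png",np.hstack([a,b]))
E
```

```text
clock: 5.8
eef_pos: [0.454, -0.3269, 0.097]
tool_rot: [0.36, -0.608, 0.609, -0.361]
ft_force: [1.1, 2.2, 5.2]
grip_width: 0.0113
clock: 6.42
eef_pos: [0.454, -0.327, 0.097]
tool_rot: [0.23, -0.668, 0.669, -0.231]
ft_force: [1.4, 2.0, 4.7]
grip_width: 0.0116
[ 0.45401972 -0.32697563  0.09699219] [0.97984586 2.40198755 4.83410734] [ 0.43155776 -0.18346726 -0.06691353] 0.011604680501666034 [-6.24568275e-01  4.46889678e-01 -6.18762887e-02  1.06055990e+00
  7.87381904e-04  1.85350311e+00]
from [ 0.454 -0.327  0.097] -51.98
[0.02, -0.02, 0.01, 0, np.float64(0.0), 0]
```

View pics/ab4.png

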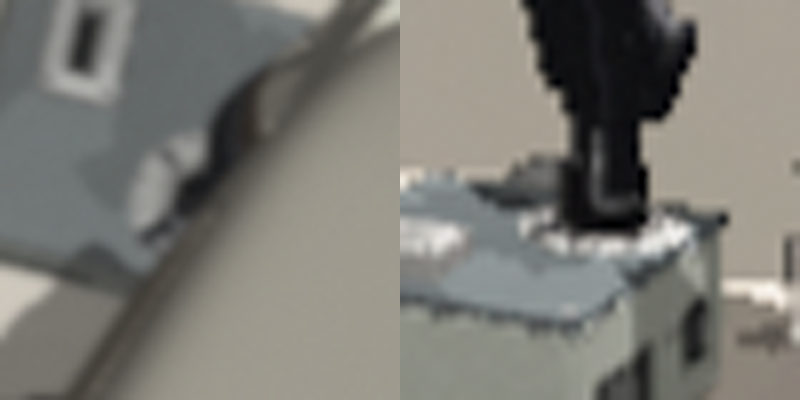

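```bash
python3 -m handwheel '[[0,0,0,0,0,0],[0,0,0,0,0,0],[0,0,0,0,0,0],[0,-0.8,0,0,0,0],[0,-2,0,0,0,0]]' 0; python3 -c "
from h import *
plan([(.4538,-.3276,.24,-52),(.45,-.15,.24,-42),(.525,-.104,.24,-42)])"
```

```text
clock: 7.15
eef_pos: [0.4523, -0.3264, 0.1455]
tool_rot: [-0.231, 0.67, -0.668, 0.229]
ft_force: [1.5, -0.2, 0.3]
grip_width: 0.0427
from [ 0.4523 -0.3264  0.1455] -52.0
[-0.02, -3.78, 0.07, 0, np.float64(-0.0), 0]
[-4.27, -3.78, -5.62, 0, np.float64(-1.0), 0]
[-7.77, -3.78, -5.22, 0, np.float64(-1.0), 0]
```

```bash
python3 -m handwheel '[[0,-2,0,0,0,0],[-0.5,-3.8,-0.5,0,0,0],[-1.7,-3.8,-2.2,0,-0.5,0],[-3,-3.8,-4,0,-0.9,0],[-4.2,-3.8,-5.6,0,-1,0]]' 0.5; python3 - <<'E'
from h import *
s=cam("side");c=cam("top");np.save("c2.npy",c,allow_pickle=True)
plan([(.53,-.107,.24,-42)])
rect(c,(.4534,-.3275),.087,.045,6000,"pics/dial1.png")
cv2.imwrite("pics/t2.png",cv2.resize(c["color"][140:260,300:460,::-1],None,fx=4,fy=4,interpolation=cv2.INTER_CUBIC))
E
```

```text
clock: 7.78
eef_pos: [0.4494, -0.1505, 0.2413]
tool_rot: [0.288, -0.646, 0.646, -0.288]
ft_force: [0.7, -0.4, 0.9]
grip_width: 0.0641
from [ 0.4492 -0.1482  0.2415] -41.67
[-3.38, 0.06, 1.32, 0, np.float64(0.03), 0]
```

View pics/dial1.png

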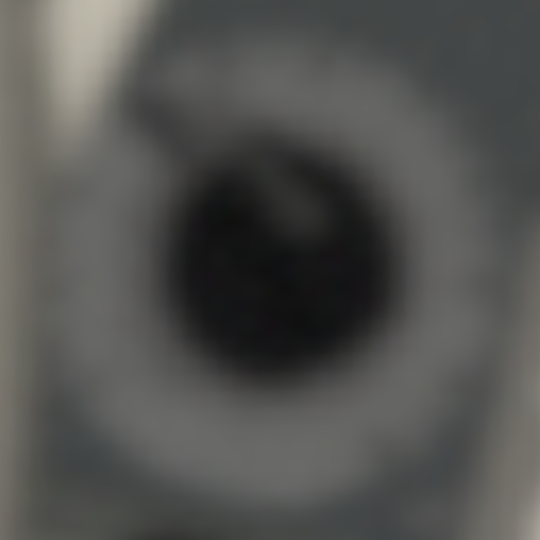

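View pics/t2.png

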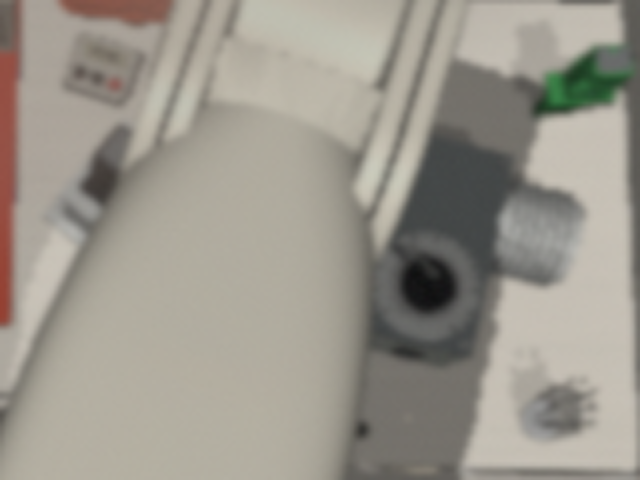

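```bash
python3 - <<'E'
from h import *
C=np.array([.4534,-.3275])
for f in("c.npy","c2.npy"):
    c=np.load(f,allow_pickle=True).item()
    n=240;half=.024
    W=np.array([[C[0]+half,C[1]+half,.117],[C[0]+half,C[1]-half,.117],[C[0]-half,C[1]-half,.117],[C[0]-half,C[1]+half,.117]])
    H=cv2.getPerspectiveTransform(proj(c,W).astype(np.float32),np.float32([[0,0],[n,0],[n,n],[0,n]]))
    im=cv2.cvtColor(cv2.warpPerspective(c["color"],H,(n,n),flags=cv2.INTER_CUBIC),cv2.COLOR_RGB2GRAY).astype(float)
    cv2.imwrite("pics/l_%s.png"%f[:2],cv2.resize(np.clip(im*2,0,255).astype(np.uint8),(400,400)))
    base=np.median(im[90:150,90:150]);
    rr,cc=np.mgrid[:n,:n]; 
    for fr in(.4,.55,.7):
        blob=im.copy(); blob[np.hypot(rr-120,cc-120)>95]=0
        # component containing line
        pk=im[60:180,40:180]
        m=(im>30+fr*40).astype(np.uint8)
        k,lab,st,ce=cv2.connectedComponentsWithStats(m)
        for i in range(1,k):
            if 150<st[i,4]<6000 and np.hypot(*(ce[i]-120))<95:
                y,x=np.nonzero(lab==i); w=im[y,x]-30; mu=np.array([np.average(x,weights=w),np.average(y,weights=w)])
                d=np.c_[x-mu[0],y-mu[1]]; e,v=np.linalg.eigh((d*w[:,None]).T@d); a=v[:,1]
                a=a if a@np.array([-1,-.3])>0 else -a
                print(f,fr,st[i,4],"beta line",np.degrees(np.arctan2(-a[0],-a[1])).round(1),"centroid mm rel axis (x,y)",((120-mu[::-1])*.2).round(1),"elong",np.sqrt(e[1]/e[0]).round(2))
E
python3 -c "
import cv2,numpy as np
cv2.imwrite('pics/l.png',np.hstack([cv2.imread('pics/l_c..png'),cv2.imread('pics/l_c2.png')]))"
```

```text
c.npy 0.55 3785 beta line 103.3 centroid mm rel axis (x,y) [-2.2  9.2] elong 2.13
c.npy 0.7 2969 beta line 102.5 centroid mm rel axis (x,y) [-2.2  9.2] elong 2.14
```

View pics/l.png

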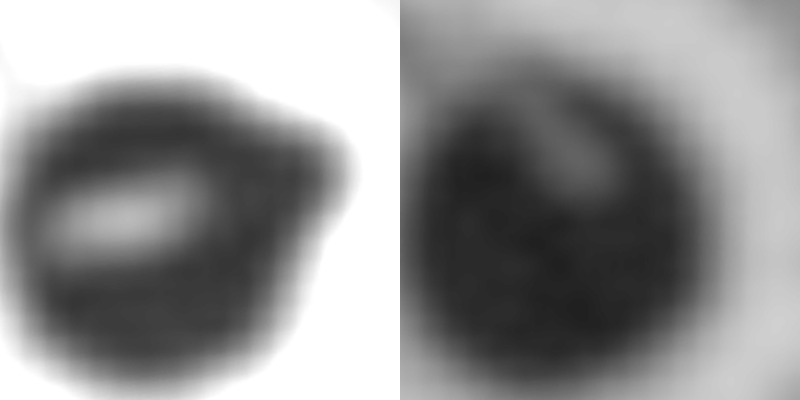

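```bash
python3 -m handwheel '[[-1.5,0,0.6,0,0,0],[-3,0,1.2,0,0,0],[-3.4,0,1.35,0,0,0],[-3.4,0,1.35,0,0,0],[-3.4,0,1.35,0,0,0]]' 0.5; python3 - <<'E'
from h import *
s=cam("side");c=cam("top");np.save("c3.npy",c,allow_pickle=True)
o=bot.get_obs();print(proj(s,[o["eef_pos"]]))
plan([(.53,-.107,.112,-42)])
a=rect(c,(.4534,-.3275),.087,.045,4444,"pics/dial2.png")
b=cv2.resize(s["color"][135:215,260:340,::-1],(400,400),interpolation=cv2.INTER_CUBIC)
cv2.imwrite("pics/ab5.png",np.hstack([cv2.resize(a,(400,400)),b]))
E
```

```text
clock: 8.5
eef_pos: [0.5309, -0.1122, 0.2412]
tool_rot: [-0.288, 0.646, -0.646, 0.287]
ft_force: [-1.3, 0.3, 1.1]
grip_width: 0.0643
[[297.64923946 158.98799339]]
from [ 0.531  -0.1122  0.2415] -42.07
[-0.13, 5.18, -0.17, 0, np.float64(-0.01), 0]
```

View pics/ab5.png

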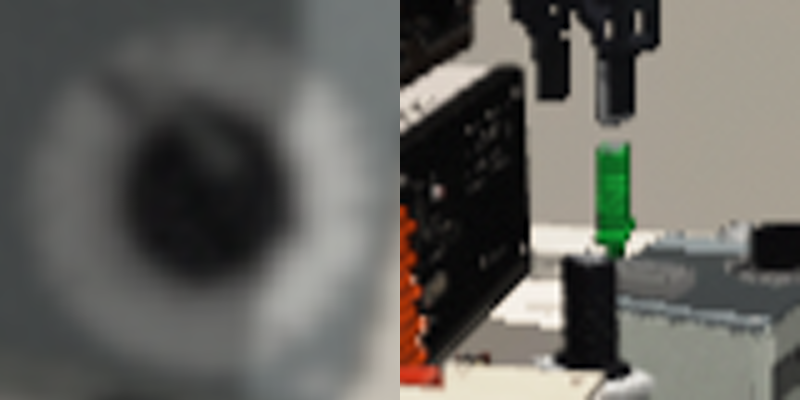

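```bash
python3 -m handwheel '[[-0.15,0.2,-0.17,0,0,0],[-0.15,1.5,-0.17,0,0,0],[-0.15,3,-0.17,0,0,0],[-0.15,4.4,-0.17,0,0,0],[-0.15,5.2,-0.17,0,0,0]]' 0.5;python3 -m handwheel '[[0,0,0,0,0,0],[0,0,0,0,0,0],[0,0,0,0,0,0],[0,0,0,0,0,0],[0,0,0,0,0,0]]'; python3 - <<'E'
from h import *
s=cam("side")
plan([(.53,-.107,.112,-42)])
b=cv2.resize(s["color"][155:225,265:335,::-1],(560,560),interpolation=cv2.INTER_CUBIC)
cv2.imwrite("pics/ab6.png",b)
E
```

```text
clock: 9.22
eef_pos: [0.5294, -0.1054, 0.1092]
tool_rot: [-0.288, 0.647, -0.645, 0.287]
ft_force: [0.7, -0.9, 0.8]
grip_width: 0.0639
clock: 9.85
eef_pos: [0.5315, -0.1058, 0.1118]
tool_rot: [0.287, -0.646, 0.646, -0.288]
ft_force: [0.0, -0.1, 0.3]
grip_width: 0.0645
from [ 0.5314 -0.1058  0.1117] -42.0
[0.07, -0.01, -0.01, 0, np.float64(0.0), 0]
```

View pics/ab6.png

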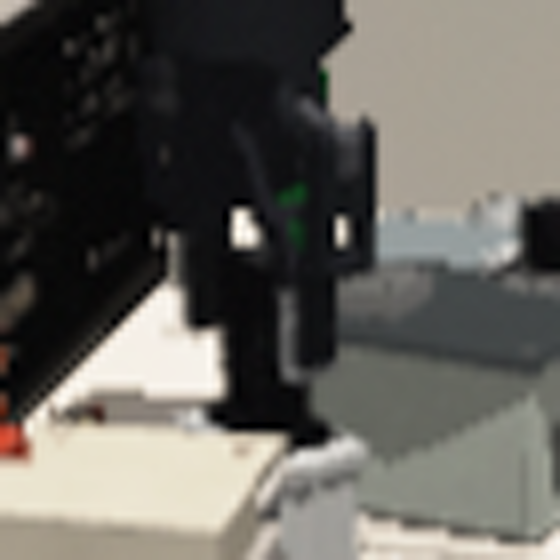

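```bash
python3 -m handwheel '[[0.07,0,0,0,0,0],[0.07,0,0,0,0,0],[0.07,0,0,0,0,0],[0.07,0,0,0,0,0],[0.07,0,0,0,0,0]]' 0.5;python3 -m handwheel '[[0,0,0,0,0,0],[0,0,0,0,0,0],[0,0,0,0,0,0],[0,0,0,0,0,0],[0,0,0,0,0,0]]' -1; python3 - <<'E'
from h import *
o=bot.get_obs(); print(o["ft_force"],o["ft_torque"],o["grip_width"])
plan([(.53,-.107,.222,-42)])
E
```

```text
clock: 10.52
eef_pos: [0.53, -0.1071, 0.1113]
tool_rot: [-0.288, 0.646, -0.646, 0.288]
ft_force: [0.5, -0.8, 0.2]
grip_width: 0.0642
clock: 11.15
eef_pos: [0.5302, -0.1071, 0.1115]
tool_rot: [0.287, -0.646, 0.646, -0.288]
ft_force: [0.5, -0.3, 2.2]
grip_width: 0.0293
[ 0.49922302 -0.30083885  2.16977375] [ 0.10704018 -0.04057276 -0.02283404] 0.029349986679091472
from [ 0.5302 -0.1071  0.1115] -42.0
[0.0, -4.42, -0.01, 0, np.float64(0.0), 0]
```

```bash
python3 -m handwheel '[[0,-0.8,0,0,0,0],[0,-1.8,0,0,0,0],[0,-2.8,0,0,0,0],[0,-3.8,0,0,0,0],[0,-4.6,0,0,0,0]]'; python3 - <<'E'
from h import *
o=bot.get_obs(); print(o["ft_force"],o["grip_width"])
s=cam("side");c=cam("top")
plan([(.5357,-.2672,.227,-12.6)])
a=cv2.resize(c["color"][150:230,310:390,::-1],(400,400),interpolation=cv2.INTER_CUBIC)
b=cv2.resize(s["color"][125:205,260:340,::-1],(400,400),interpolation=cv2.INTER_CUBIC)
cv2.imwrite("pics/ab7.png",np.hstack([a,b]))
E
```

```text
clock: 11.78
eef_pos: [0.5297, -0.1071, 0.2268]
tool_rot: [-0.288, 0.646, -0.646, 0.287]
ft_force: [0.7, -1.3, -1.3]
grip_width: 0.0296
[ 0.68525162 -1.28494507 -1.34012636] 0.029647233597455882
from [ 0.5311 -0.1074  0.2282] -42.0
[4.63, 0.05, 4.41, 0, np.float64(-2.94), 0]
```

View pics/ab7.png

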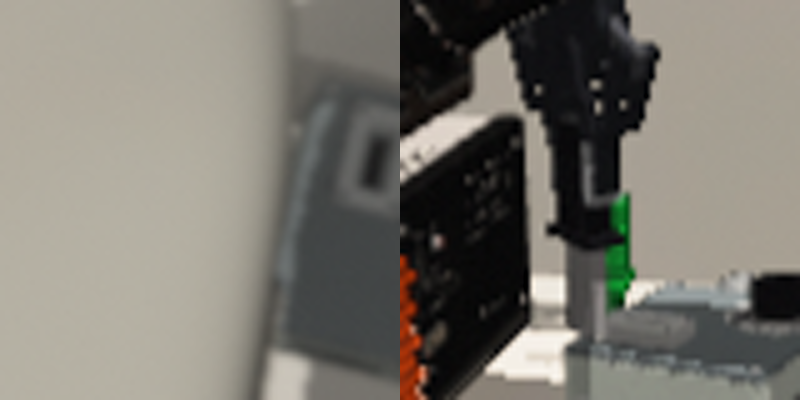

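```bash
python3 -m handwheel '[[1.5,0,1.5,0,-1,0],[3,0,3,0,-2,0],[4.6,0,4.4,0,-2.94,0],[4.6,0,4.4,0,-2.94,0],[4.6,0,4.4,0,-2.94,0]]'; python3 - <<'E'
from h import *
plan([(.5357,-.2672,.190,-12.6)])
E
```

```text
clock: 12.5
eef_pos: [0.534, -0.2659, 0.2247]
tool_rot: [-0.442, 0.553, -0.551, 0.441]
ft_force: [-0.1, 0.2, -1.5]
grip_width: 0.0293
from [ 0.534  -0.2659  0.2247] -12.68
[0.04, 1.39, 0.08, 0, np.float64(-0.01), 0]
```

```bash
python3 -m handwheel '[[0.04,0.6,0.08,0,0,0],[0.04,1.35,0.08,0,0,0],[0.04,1.35,0.08,0,0,0],[0.04,1.35,0.08,0,0,0],[0.04,1.35,0.08,0,0,0]]'; python3 - <<'E'
from h import *
plan([(.5357,-.2672,.190,-12.6)])
c=cam("top");s=cam("side"); o=bot.get_obs(); p=o["eef_pos"]
tip=p-[0,0,.0863]; print(proj(s,[tip,[.5357,-.2672,.097]]),proj(c,[tip]))
a=cv2.resize(c["color"][140:220,350:430,::-1],(400,400),interpolation=cv2.INTER_CUBIC)
b=cv2.resize(s["color"][150:210,280:340,::-1],(400,400),interpolation=cv2.INTER_CUBIC)
cv2.imwrite("pics/ab8.png",np.hstack([a,b]))
E
```

```text
clock: 13.12
eef_pos: [0.5371, -0.2674, 0.1934]
tool_rot: [0.442, -0.551, 0.552, -0.443]
ft_force: [0.4, 1.0, -1.8]
grip_width: 0.0293
from [ 0.5371 -0.2674  0.1934] -12.56
[0.0, 0.14, -0.06, 0, np.float64(0.0), 0]
[[309.58317904 185.83853412]
 [309.96364025 188.65588379]] [[385.96500531 179.84222516]]
```

View pics/ab8.png

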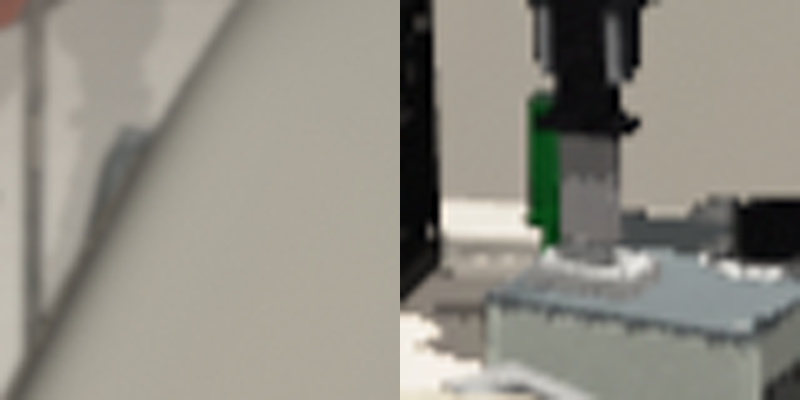

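```bash
python3 - <<'E'
from h import *
s=cam("side"); np.save("s8.npy",s,allow_pickle=True)
x,y,th=.5357,-.2672,np.radians(-12.6)
X=np.array([np.cos(th),np.sin(th),0]);Y=np.array([-np.sin(th),np.cos(th),0]);C=np.array([x,y,.097])
P=[C+a*X*.03+b*Y*.019 for a,b in((-1,-1),(-1,1),(1,1),(1,-1))]
uv=proj(s,P); print(uv.round(1))
T=bot.get_obs()["eef_pos"]-[0,0,.0263]
u0,v0=290,160
b=cv2.resize(s["color"][v0:v0+40,u0:u0+40,::-1],(800,800),interpolation=cv2.INTER_NEAREST)[:600]
# overlay calibrated corners as dots
for p in uv: cv2.circle(b,tuple(int((q-o+.5)*20) for q,o in zip(p,(u0,v0))),4,(0,0,255),-1)
c=T-[0,0,.06]
for q in [c+i*X*.016+j*Y*.005 for i in(-1,1) for j in(-1,1)]+[T+i*X*.025+j*Y*.013 for i in(-1,1) for j in(-1,1)]:
    p=proj(s,[q])[0]; cv2.circle(b,tuple(int((g-o+.5)*20) for g,o in zip(p,(u0,v0))),4,(255,0,0),-1)
cv2.imwrite("pics/z8.png",b)
E
```

```text
[[320.1 188.2]
 [315.3 191.4]
 [299.8 189.1]
 [304.9 186. ]]
```

View pics/z8.png

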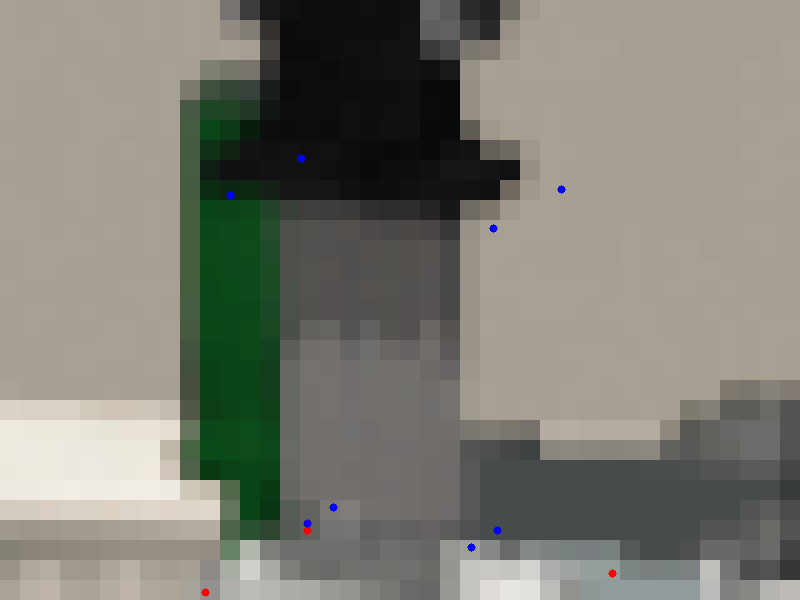

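```bash
python3 - <<'E'
from h import *
s=np.load("s8.npy",allow_pickle=True).item()
u0,v0=292,180
b=cv2.resize(s["color"][v0:v0+20,u0:u0+34,::-1],None,fx=22,fy=22,interpolation=cv2.INTER_NEAREST)
x,y,th=.5357,-.2672,np.radians(-12.6)
X=np.array([np.cos(th),np.sin(th),0]);Y=np.array([-np.sin(th),np.cos(th),0]);C=np.array([x,y,.097])
for z,col in((0,(0,0,255)),(-.012,(255,0,0))):
  for i,j in((-1,-1),(-1,1),(1,1),(1,-1)):
    p=proj(s,[C+i*X*.03+j*Y*.019+[0,0,z]])[0]+[-1.5,-.8]; cv2.circle(b,tuple(int((g-o+.5)*22) for g,o in zip(p,(u0,v0))),4,col,-1)
cv2.imwrite("pics/z9.png",b)
E
```

```text
(no output)
```

View pics/z9.png

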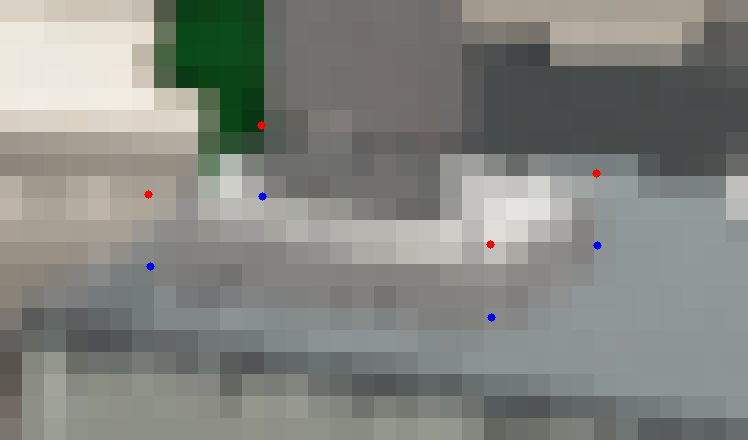

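```bash
python3 -c "
from h import *
plan([(.5353,-.2671,.168,-12.6)])"; python3 -m handwheel '[[0,0,-0.06,0,0,0],[0,0.3,-0.06,0,0,0],[0,0.6,-0.06,0,0,0],[0,0.8,-0.06,0,0,0],[0,0.9,-0.06,0,0,0]]'; python3 -c "
from h import *
o=bot.get_obs();print(o['ft_force'],o['ft_torque'])
plan([(.5353,-.2671,.168,-12.6)])"
```

```text
from [ 0.5369 -0.2676  0.1932] -12.59
[-0.01, 1.01, -0.07, 0, np.float64(0.0), 0]
clock: 13.9
eef_pos: [0.5349, -0.2671, 0.1694]
tool_rot: [-0.442, 0.552, -0.552, 0.442]
ft_force: [0.3, 0.1, -1.7]
grip_width: 0.0295
[ 0.30021431  0.09248778 -1.65781711] [ 0.0643046  -0.00929392  0.04996098]
from [ 0.5349 -0.2671  0.1694] -12.59
[-0.0, 0.06, 0.02, 0, np.float64(0.0), 0]
```

```bash
python3 -m handwheel '[[0,0.2,0,0,0,0],[0,0.4,0,0,0,0],[0,0.6,0,0,0,0],[0,0.8,0,0,0,0],[0,0.8,0,0,0,0]]'; python3 -m handwheel '[[0,0.2,0,0,0,0],[0,0.4,0,0,0,0],[0,0.6,0,0,0,0],[0,0.8,0,0,0,0],[0,0.8,0,0,0,0]]'
```

```text
clock: 14.52
eef_pos: [0.5351, -0.2672, 0.15]
tool_rot: [-0.442, 0.552, -0.552, 0.442]
ft_force: [-0.5, 0.4, 0.4]
grip_width: 0.0295
clock: 15.15
eef_pos: [0.5352, -0.2671, 0.1296]
tool_rot: [-0.442, 0.552, -0.552, 0.442]
ft_force: [0.1, 1.5, 1.7]
grip_width: 0.0292
```

```bash
python3 -m handwheel '[[0,0.1,0,0,0,0],[0,0.15,0,0,0,0],[0,0.2,0,0,0,0],[0,0.25,0,0,0,0],[0,0.25,0,0,0,0]]'; python3 -m handwheel '[[0,0.04,0,0,0,0],[0,0.08,0,0,0,0],[0,0.08,0,0,0,0],[0,0.08,0,0,0,0],[0,0.08,0,0,0,0]]'
```

```text
clock: 15.78
eef_pos: [0.5353, -0.2671, 0.1244]
tool_rot: [0.442, -0.552, 0.552, -0.442]
ft_force: [-1.3, 3.7, 5.9]
grip_width: 0.0294
clock: 16.4
eef_pos: [0.5353, -0.2671, 0.1234]
tool_rot: [0.442, -0.551, 0.552, -0.442]
ft_force: [-2.3, 4.0, 10.1]
grip_width: 0.0296
```

```bash
python3 -m handwheel '[[0,0.04,0,0,0,0],[0,0.08,0,0,0,0],[0,0.08,0,0,0,0],[0,0.08,0,0,0,0],[0,0.08,0,0,0,0]]';  python3 - <<'E'
from h import *
c=cam("top");s=cam("side"); o=bot.get_obs(); print(o["eef_pos"],o["ft_force"],o["ft_torque"])
T=o["eef_pos"]-[0,0,.0263]; print(proj(s,[T])+[-1.5,-.8])
u0,v0=290,165
b=cv2.resize(s["color"][v0:v0+35,u0:u0+45,::-1],None,fx=17,fy=17,interpolation=cv2.INTER_CUBIC); cv2.imwrite("pics/z10.png",b)
E
```

```text
clock: 17.02
eef_pos: [0.5353, -0.2671, 0.1234]
tool_rot: [0.442, -0.551, 0.553, -0.443]
ft_force: [-6.2, 4.2, 20.1]
grip_width: 0.0292
[ 0.53528143 -0.26711641  0.12340808] [-5.28774496  4.68222359 19.25202178] [ 1.19219607  1.67248296 -0.048466  ]
[[308.57377819 187.84148887]]
```

View pics/z10.png

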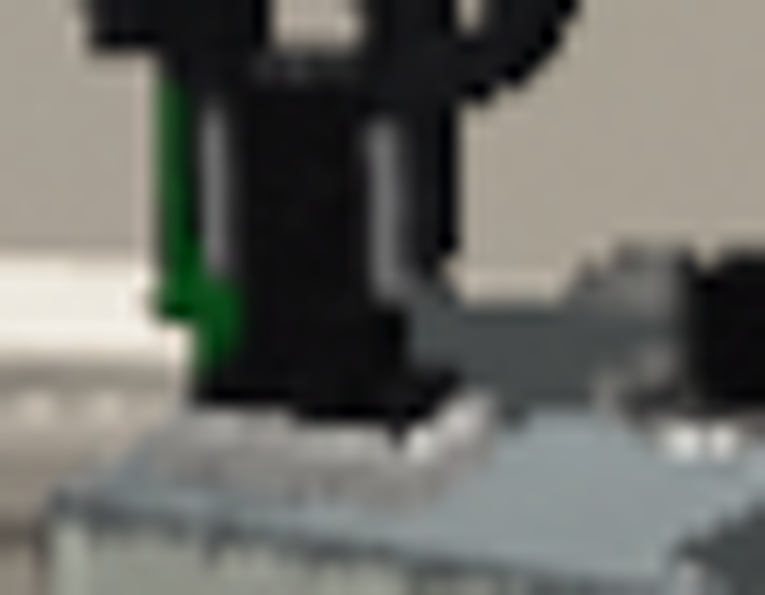

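```bash
python3 - <<'E'
from h import *
c=cam("top");s=cam("side")
a=cv2.resize(c["color"][120:270,290:470,::-1],(480,400),interpolation=cv2.INTER_CUBIC)
b=cv2.resize(s["color"][160:210,315:355,::-1],(320,400),interpolation=cv2.INTER_CUBIC)
cv2.imwrite("pics/fin.png",np.hstack([a,b]))
E
```

```text
(no output)
```

View pics/fin.png

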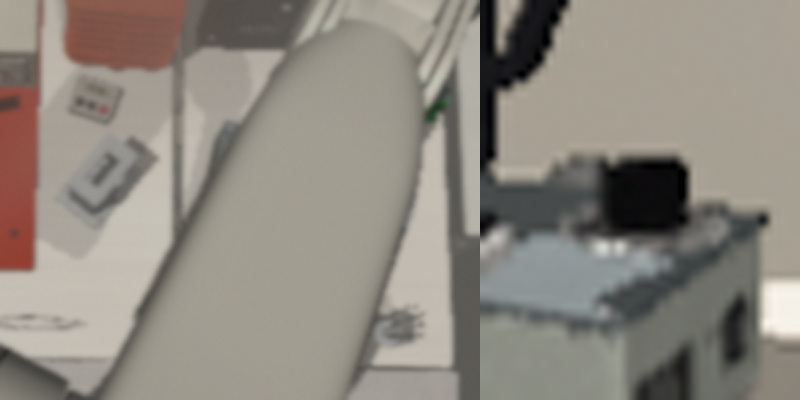

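The stand is empty, the timer, tweezers and swab pot are where they were, and the knob is turned and undisturbed. The probe is seated with about 20 N of push, so I'm handing in.

```bash
python3 -c "
from h import *
print(bot.job_done()); o=bot.get_obs(); print(o['clock'],o['eef_pos'],o['ft_force'],o['grip_width'])"
```

```text
the job is handed in; nothing more can be done
None
the job is handed in; nothing more can be done
```

I turned the dial to the tab, then moved the black probe from its stand into the slot. I handed the job in at about 17 s with the probe gripped and held down; no verdict was reported.

- **Dial:** I turned the knob clockwise by about 68°, with the probe still in its stand. The top view after release put the pointer line at roughly 34–40°, against 38° for the tab. The arm hid the dial from above at the end, and the side view then showed it undisturbed.
- **Probe:** It went down with its blade aligned to the slot and the window side towards the lamp barrel. The tool stopped hard at 0.1234 m, the predicted height for the shoulder on the collar (0.1233 m). The upward force was about 20 N and the grip opening 29 mm.
- **Bystanders:** The timer, tweezers and swab pot looked unmoved. The other small things were outside the last picture or hidden by the arm, and I did not check them.

The side camera was off from the measured tool position by about 1.5 pixels (about 4–5 mm). I used the top camera's positions and corrected the side view for that. After the correction, the side view still placed the probe about 1 mm off the collar's centre along the slot. I did not see the window itself after the probe left the stand, so its facing rests on the grip and the measured turn.

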